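# Put the check weight away under its clip-on guard

## Robot

A 6-joint arm with a two-finger parallel gripper is mounted at the origin on a cart in front of the work surface, level with it; the furniture and walls round the work are solid. World frame = base frame: x ahead of the robot, y to its left, z up, the work surface at z = 0. Lengths are in m, angles in degrees, forces in N, time in s.
With the tool pointing down it reaches from about 0.275 to 0.775 m from the base axis. Payload 14.6 kg.
Tool frame: the origin (TCP) lies at the very end of the fingers, on their centre line; the grasp point (between the pads) lies 19 mm behind it (ctrl.grip_depth is the z of the grasp point in the tool frame, in m); z points along the fingers, y is the direction in which the jaws open and shut (so a half turn about z gives the same grasp; the last joint's range is limited). The gripper opens to 85 mm and grips with 20 to 120 N. Pads are 22 mm wide; open, the fingers measure 114 mm over their backs; the gripper's body (76 mm by 85 mm) begins 54 mm behind the grasp point. The pads swing forward as they close: fully open they stand 13 mm farther back than shut.
Start: joints at [-77.08, 15.075, -2.767, 72.158, 0, 81.102], TCP at [0.195, -0.487, 0.231] pointing down, gripper open.
Joint ranges: [-151.79, 151.79], [-50.71, 97.33], [-67.44, 78.34], [-121.81, 120.89], [-77.56, 73.72], [-180, 180]. Speed limits (degrees/s): [108.29, 108.29, 147.25, 159.86, 180, 180].

## Interface

Orientations are given as a 3x3 rotation matrix whose columns are the frame's x, y, z axes.
In Python, from cell import ctrl, viewer gives the robot as it stands.
- The arm moves only by the shell command python3 -m handwheel 'ROWS'. ROWS is JSON, one flat list of numbers, 7 for each row, row after row: the shift along the world's x, y, z in mm, then the turn, a rotation vector about the world's x, y, z in degrees, then the finger opening in mm, from 0 to 85.4. In form: [dx, dy, dz, rx, ry, rz, jaw, dx, dy, dz, rx, ry, rz, jaw, ...]. A call has 1 to 8 rows; each row shifts and turns the commanded pose from where the row before left it; what a row does not reach is not made up. A row lasts 1/12 s, in which the tool goes at most 41.7 mm and 7.16 degrees, less where a joint would pass 70% of its speed; a pose out of reach is approached as far as the arm can. A call with a gripper value outside its range is refused whole. The fingers move at their own pace and stop on an object; the grip force is fixed at half the most. Time passes only in rows, so rows that do not move let the fingers close. It gives the time, the measured TCP pose, the force and the opening at its end, in the units of the state.
- ctrl.get_state(): the state, without advancing time (a new reading comes with each control period).
- viewer.read_camera(name): name is "scene" or "side" or "wrist"; returns a dict with "pixels" (384x512x3 uint8, red, green, blue), "camera_matrix" (3x3 intrinsics, pixels), "D" ([k1, k2, p1, p2, k3] as OpenCV has them; the pictures are not rectified), "eye" and "rotation" of the camera in the world; the wrist camera has in their place "tool_from_camera" (4x4, takes a point from camera to tool coordinates, whose origin is the TCP and whose axes are the flange's). Camera axes: x right, y down, z forward; pixel columns grow to the right and rows downward; lengths in m; the calibration is good to about 2 mm. A picture is of the moment at which its call begins: read the wrist's pose just before it. There is no depth.
- ctrl.job_done(): hands the job in, once; it reports no verdict.
The state is a dict: "clock": time; "qpos": joint angles; "qvel": joint speeds; "joint_torque": joint torques, N m; "eef_pos": TCP position; "tool_rot": TCP orientation; "force": force on the tool from outside, world axes, zero at the start; "wrist_torque": the same for the moment, N m; "gripper_width": finger opening in m.
Only numpy, scipy, OpenCV 4.12 (cv2) and the standard library are available. Lean on these libraries where they do the work, as an engineer would, in place of code of your own. Each camera call takes 0.05 s, during which the arm holds its last target.

## Task

Put the brass check weight away: stand it upright in the round recess of the metal holder, then lower the blue guard gently and squarely over it and press it straight down until both of its black clip arms snap under the holder's rim. Leave the guard latched fully home on the holder and do not disturb the other gauges and tools on the bench.

Things in the scene. Friction and masses are not known exactly. Their poses are not given: they have to be found in the camera images.
- weight_mid (a point): Centre of the knobbed brass check weight (28 mm diameter, 45 mm tall, 0.2 kg), upright on the bench at the start; point on its axis 22.5 mm above its underside, z up. The 28 mm body reaches to 32 mm, a 16 mm knob above it. Keep fingertips 10 mm or more above its underside, so that they clear the holder when it is set down.
- holder_rim (a point): Holder fixed to the bench, may be turned. Centre of the top face of its rim plate, 28 mm above the bench, z up. Plate 66 mm (holder x) by 52 mm (y), 6 mm thick, overhanging a narrower pedestal; foot 100 x 84 x 8 mm. In its middle a round recess 32 mm across, 5.5 mm deep: the weight standing in it has its centre 17 mm above this point.
- guard_grip (a point): Middle of the black grip rib on the blue guard, 84 mm above the guard's feet, z up. Rib 46 mm along guard x, 16 mm thick along y, from 62 to 92 mm above the feet; pinch it across y. Guard: 0.15 kg hood 81 mm (x) by 61 mm (y, over the clip arms), on its feet on the bench at the start. Its x goes along the holder's x, either way round.
- guard_seat (a point): Point on the guard's axis level with the lower edge of its side walls, 17 mm above its feet and 67 mm below the grip point; this edge comes to rest on the top face of the rim plate, so this point then coincides with holder_rim. The clip hooks first meet the rim when this point is about 14 mm above it and snap under it over the last millimetres; pressing takes about 10 to 15 N (peak some 9 mm up, easier after that, then the arms click in).
- clip_a_hook (a point): Inner edge of the hook ledge of the clip arm on the guard's +y side, 23 mm from the guard's middle and 10 mm above its feet. When latched it lies about 1 mm under the rim plate's underside, that is 7 mm below holder_rim.
- clip_b_hook (a point): The same for the clip arm on the guard's -y side.
- clip_a (a joint): Sprung hinge of the +y clip arm, rad: 0 at rest, grows as the hook is pushed outwards (about 0.1 is needed to pass the rim), then springs back to 0 under the rim.
- clip_b (a joint): The same for the -y clip arm.
- guard: The blue guard; origin on its axis at its feet, z up. Open below; the two end walls (+-x) reach down to the feet, flared outwards there, 71 mm apart inside, and pass over the 66 mm long ends of the rim plate. A clip arm hangs on each long side (+-y).
- plug_gauge: Loose plug gauge with black handle lying on the bench, 112 x 27 x 24 mm: leave alone. Origin at its underside.
- deburr_tool: Loose blue deburring tool lying on the bench, 147 x 16 x 15 mm: leave alone. Origin at its underside.
- ring_gauge: Loose steel ring gauge lying on the bench, 62 mm across, 20 mm high: leave alone. Origin at its underside.
Not all that is in view belongs to the job. Several things have the shape of the guard; the one meant has the colours described above.

How it is judged (in metres and radians):
On the way, in this order (a step that is already met when the one before it is completed fails the run):
1. the weight stands upright in the holder's recess (horizontal distance between weight_mid and holder_rim below 0.004 m and z of weight_mid in the frame of holder_rim between 0.013 and 0.0195 m and angle between weight_mid's own z axis and vertical below 0.1 rad), for 0.2 s.
2. the guard is lowered over the rim, not dropped (horizontal distance between guard_seat and holder_rim below 0.015 m and z of guard_seat in the frame of holder_rim between 0.002 and 0.03 m and linear speed of guard below 0.15 m/s), for 0.1 s.
At the end, for the whole second after the job is handed in: Weight upright in the recess (within 4 mm of its centre). Guard over it, level, at rest, centred within 4.5 mm, square within 0.12 rad, side walls within 2.5 mm of the rim's top face, both hooks under the rim and sprung back (clip joints under 0.05 rad) (all of step 1 and horizontal distance between guard_seat and holder_rim below 0.0045 m and z of guard_seat in the frame of holder_rim below 0.0025 m and angle between the x axis of guard_grip and the x axis of holder_rim, either way round below 0.12 rad and angle between guard_grip's own z axis and vertical below 0.05 rad and z of each of clip_a_hook, clip_b_hook in the frame of holder_rim below -0.0045 m and value of joint each of clip_a, clip_b below 0.05 rad and linear speed of guard below 0.02 m/s); the robot touches nothing.
It fails at once if a loose gauge or tool beside the work was shifted by more than 30 mm (distance of any of plug_gauge, deburr_tool, ring_gauge from where it was at the start of the episode above 0.03 m).
It also fails if it takes over 64 s, if anything falls off the work surface, if the arm or the gripper's body presses on something with over 40 N, if the wrist force passes 120 N, or if a joint passes its speed limit or range.

## Working session

There is one attempt and no reset: what is moved stays moved. The work goes in short steps, Python scripts to look and compute and a shell command to move; the robot and the scene stay as the last step left them, time stands still between calls to the robot, and variables do not carry over. Pictures are saved under pics/ and viewed, and the job is handed in when it is done.

```bash
ls; mkdir -p pics; python3 - <<'E'
from cell import ctrl, viewer
import cv2,numpy as np
s=ctrl.get_state()
print(s['clock'],s['eef_pos'],s['tool_rot'],s['gripper_width'],ctrl.grip_depth)
for n in ['scene','side','wrist']:
    r=viewer.read_camera(n)
    cv2.imwrite(f'pics/{n}0.png',r['pixels'][:,:,::-1])
    print(n,{k:np.round(np.array(v),3).tolist() for k,v in r.items() if k!='pixels'})
E
```

```text
pics
0.0 [ 0.19504782 -0.48710268  0.23079552] [[ 9.28370653e-01  3.71655571e-01 -2.60762997e-04]
 [ 3.71655621e-01 -9.28369988e-01  1.12459516e-03]
 [ 1.75877517e-04 -1.14095518e-03 -9.99999334e-01]] 0.08508703926096893 -0.0187
scene {'camera_matrix': [[484.918, 0.0, 253.072], [0.0, 484.918, 187.453], [0.0, 0.0, 1.0]], 'D': [-0.037, 0.0, 0.0, 0.0, 0.0], 'eye': [0.066, -1.008, 0.558], 'rotation': [[0.883, -0.201, 0.425], [-0.47, -0.368, 0.802], [-0.004, -0.908, -0.419]]}
side {'camera_matrix': [[358.941, 0.0, 257.953], [0.0, 358.941, 191.103], [0.0, 0.0, 1.0]], 'D': [0.028, 0.0, 0.0, 0.0, 0.0], 'eye': [0.091, 0.82, 0.552], 'rotation': [[-0.906, -0.157, 0.394], [-0.423, 0.39, -0.818], [-0.025, -0.907, -0.42]]}
wrist {'camera_matrix': [[311.295, 0.0, 259.264], [0.0, 311.295, 190.455], [0.0, 0.0, 1.0]], 'D': [-0.021, 0.0, 0.0, 0.0, 0.0], 'tool_from_camera': [[0.0, -0.966, -0.259, 0.066], [1.0, 0.001, -0.0, -0.0], [0.0, -0.259, 0.966, -0.142], [0.0, 0.0, 0.0, 1.0]]}
```

View pics/scene0.png

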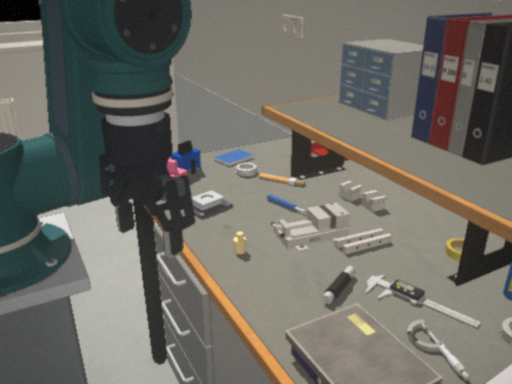

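View pics/side0.png

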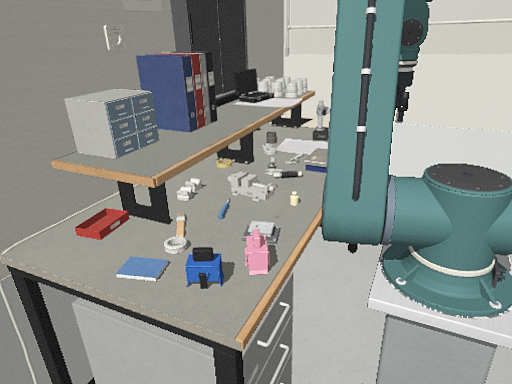

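View pics/wrist0.png

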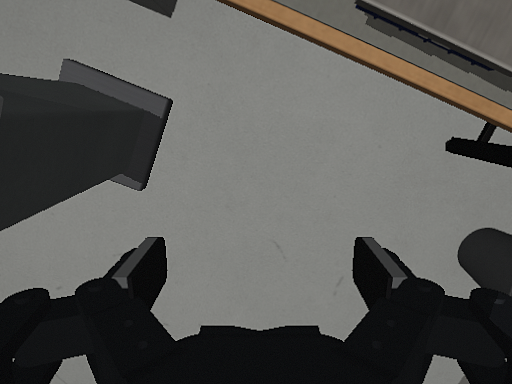

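```bash
cat > h.py <<'E'
import cv2,numpy as np
from cell import ctrl, viewer
def grab(n):
    s=ctrl.get_state(); r=viewer.read_camera(n)
    K=np.array(r['camera_matrix']);D=np.array(r['D'])
    if n=='wrist':
        T=np.array(r['tool_from_camera']);R0=np.array(s['tool_rot'])
        R=R0@T[:3,:3];e=np.array(s['eef_pos'])+R0@T[:3,3]
    else: R=np.array(r['rotation']);e=np.array(r['eye'])
    return dict(im=r['pixels'][:,:,::-1].copy(),K=K,D=D,R=R,e=e)
def ray(c,uv):
    p=cv2.undistortPoints(np.array(uv,float).reshape(-1,1,2),c['K'],c['D']).reshape(-1,2)
    d=np.c_[p,np.ones(len(p))]@c['R'].T
    return d
def plane(c,uv,z):
    d=ray(c,uv); return c['e']+d*((z-c['e'][2])/d[:,2])[:,None]
def proj(c,P):
    rv,_=cv2.Rodrigues(c['R'].T)
    return cv2.projectPoints(np.array(P,float).reshape(-1,1,3),rv,-c['R'].T@c['e'],c['K'],c['D'])[0].reshape(-1,2)
def crop(c,x0,y0,x1,y1,f,name):
    cv2.imwrite('pics/'+name,cv2.resize(c['im'][y0:y1,x0:x1],None,fx=f,fy=f,interpolation=cv2.INTER_CUBIC))
E
python3 - <<'E'
from h import *
a=grab('scene');b=grab('side')
crop(a,130,130,290,270,5,'c_scene.png')
crop(b,150,180,310,300,5,'c_side.png')
print(plane(a,[(240,254),(208,210),(186,172)],0))
print(plane(b,[(294,204),(262,240),(204,284)],0))
E
```

```text
[[ 0.44905005 -0.22426169  0.        ]
 [ 0.46938949 -0.00573618  0.        ]
 [ 0.50842841  0.24961862  0.        ]]
[[ 4.52177149e-01 -2.07110073e-01  0.00000000e+00]
 [ 4.59219968e-01  3.86007816e-02 -1.11022302e-16]
 [ 5.06499112e-01  2.65159639e-01  0.00000000e+00]]
```

View pics/c_scene.png

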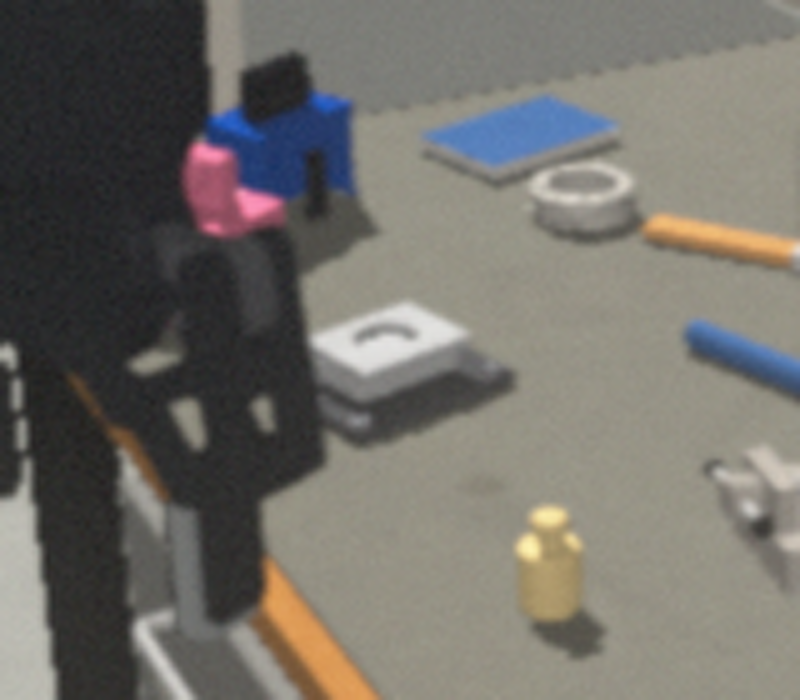

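View pics/c_side.png

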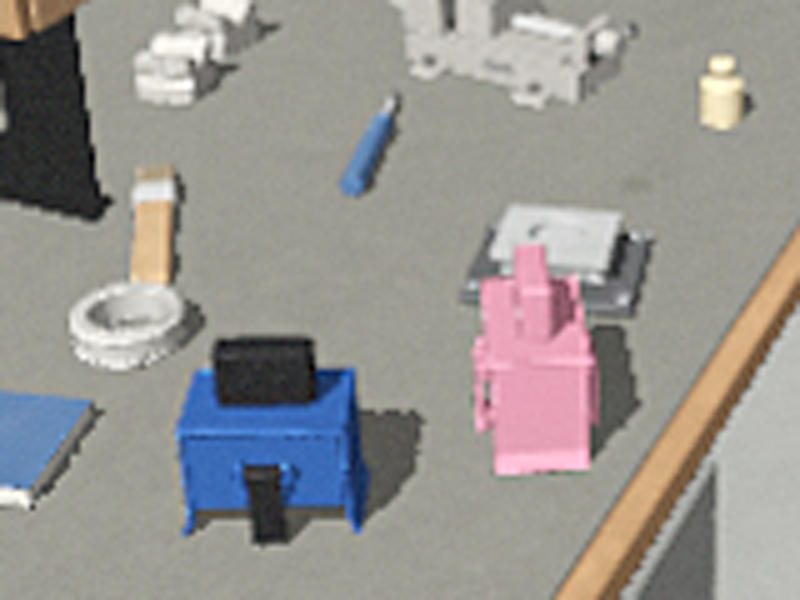

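```bash
cat >> h.py <<'E'
def tri(c1,p1,c2,p2):
    d1=ray(c1,[p1])[0];d2=ray(c2,[p2])[0]
    A=np.c_[d1,-d2];t=np.linalg.lstsq(A,c2['e']-c1['e'],rcond=None)[0]
    q1=c1['e']+t[0]*d1;q2=c2['e']+t[1]*d2
    return (q1+q2)/2,np.linalg.norm(q1-q2)
E
python3 - <<'E'
from h import *
a=grab('scene');b=grab('side')
print('shelf corner',tri(a,(263,108),b,(153,170)))
print('weight knob top',tri(a,(130+548/5,130+514/5),b,(150+722/5,180+62/5)))
print('guard rib top',tri(a,(130+275/5,130+75/5),b,(150+265/5,180+350/5)))
print('rim', tri(a,(130+390/5,130+338/5),b,(150+560/5,180+235/5)))
E
python3 -m handwheel '[32,34,0,0,0,0,85,32,34,0,0,0,0,85,32,34,0,0,0,0,85,32,34,0,0,0,0,85,32,34,0,0,0,0,85,32,34,0,0,0,0,85,32,34,0,0,0,0,85,31,30,0,0,0,0,85]'
python3 - <<'E'
from h import *
c=grab('wrist');cv2.imwrite('pics/w1.png',c['im']); print(ctrl.get_state()['eef_pos'],ctrl.get_state()['clock'])
E
```

```text
shelf corner (array([0.71450809, 0.14394378, 0.2028878 ]), np.float64(0.024018676040170484))
weight knob top (array([ 0.45420087, -0.21115232,  0.04232058]), np.float64(0.0030747573870081825))
guard rib top (array([0.51081988, 0.24920146, 0.08425174]), np.float64(0.0002659080223241872))
rim (array([0.47455647, 0.00866308, 0.02485715]), np.float64(0.005599371509650875))
clock: 1.02
eef_pos: [0.4259, -0.2441, 0.2315]
tool_rot: [[0.928, 0.372, 0.0], [0.372, -0.928, -0.0], [0.0, 0.0, -1.0]]
force: [0.2, -1.6, -0.2]
gripper_width: 0.0849
[ 0.42989847 -0.2396808   0.23139908] 1.0667
```

View pics/w1.png

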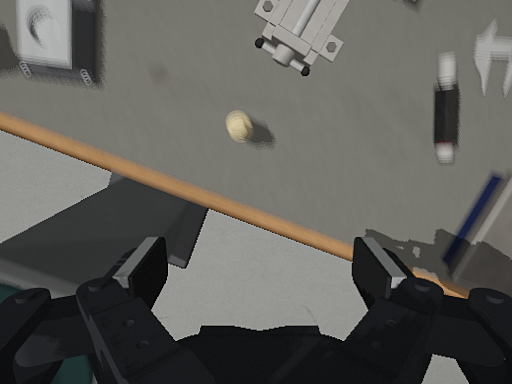

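```bash
python3 -m handwheel '[0,0,0,0,0,0,85]' | head -2
cat >> h.py <<'E'
def brass(c):
    h=cv2.cvtColor(c['im'],cv2.COLOR_BGR2HSV)
    m=cv2.inRange(h,(18,60,110),(35,255,255))
    n,l,s,ct=cv2.connectedComponentsWithStats(m)
    return m,[(s[i],ct[i]) for i in range(1,n) if s[i][4]>40]
E
python3 - <<'E'
from h import *
c=grab('wrist')
m,L=brass(c)
for s,ct in L: print(s,ct,plane(c,[ct],0.0225),plane(c,[ct],0.045))
print(ctrl.get_state()['eef_pos'])
crop(c,150,60,300,180,5,'w1c.png')
E
```

```text
clock: 1.15
eef_pos: [0.4269, -0.2434, 0.2312]
[230 119  24  26 433] [242.04618938 131.80831409] [[ 0.45605253 -0.21026478  0.0225    ]] [[ 0.45809077 -0.21077046  0.045     ]]
[ 0.42578672 -0.24481296  0.23117771]
```

View pics/w1c.png

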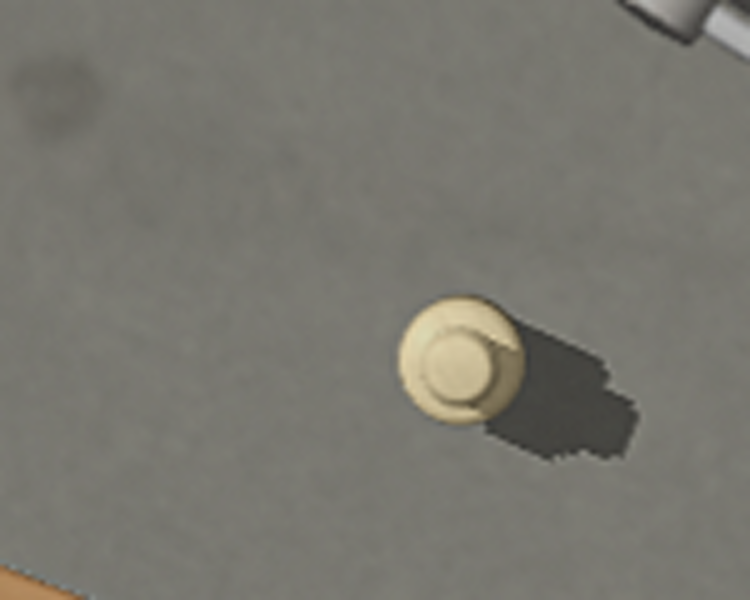

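```bash
python3 -m handwheel '[10,11,-25,0,0,0,70,10,11,-25,0,0,0,70,11,12,-25,0,0,0,70,0,0,-25,0,0,0,70,0,0,-10,0,0,0,70,0,0,0,0,0,0,70,0,0,0,0,0,0,70]'
python3 - <<'E'
from h import *
c=grab('wrist')
m,L=brass(c)
for s,ct in L: print(s,ct,plane(c,[ct],0.032),plane(c,[ct],0.045))
print(ctrl.get_state()['eef_pos'])
cv2.imwrite('pics/w2.png',c['im'])
E
```

```text
clock: 1.78
eef_pos: [0.4553, -0.2129, 0.1214]
tool_rot: [[0.929, 0.37, -0.001], [0.37, -0.929, 0.0], [-0.001, -0.0, -1.0]]
force: [0.3, -0.4, 0.4]
gripper_width: 0.0701
[240 168  35  40 898] [256.71937639 188.655902  ] [[ 0.45929009 -0.20861442  0.032     ]] [[ 0.46250366 -0.20746047  0.045     ]]
[ 0.45575586 -0.21304246  0.12201242]
```

View pics/w2.png

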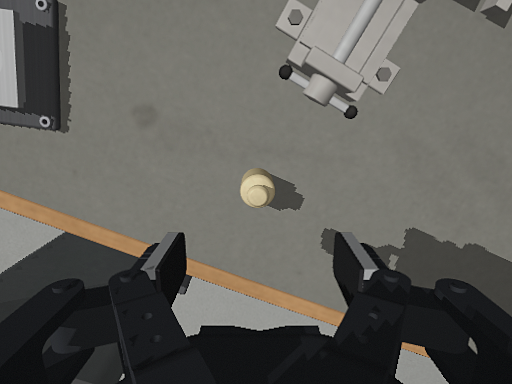

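```bash
python3 - <<'E'
from h import *
c=grab('wrist')
print(plane(c,[(257,191)],.032),plane(c,[(258,196)],.045))
s=ctrl.get_state();print(s['eef_pos'],s['clock'])
crop(c,200,140,320,230,5,'w2c.png')
E
```

```text
[[ 0.45804712 -0.20977449  0.032     ]] [[ 0.45808333 -0.21064186  0.045     ]]
[ 0.4560393  -0.21306494  0.1223028 ] 1.8833
```

View pics/w2c.png

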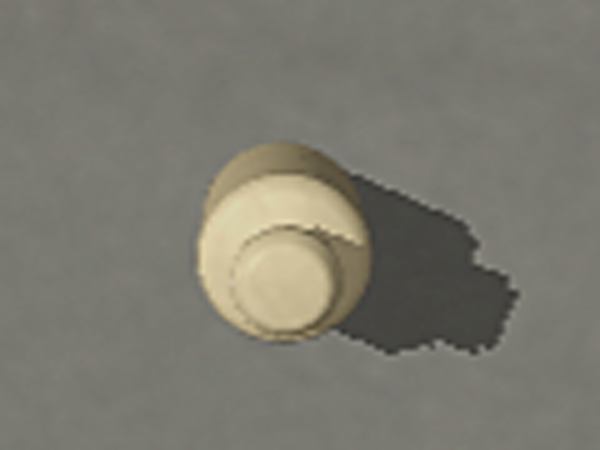

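```bash
python3 -m handwheel '[2,3,-20,0,0,0,70,0,0,-30,0,0,0,70,0,0,-30,0,0,0,70,0,0,-20,0,0,0,70,0,0,-8,0,0,0,70,0,0,0,0,0,0,70,0,0,0,0,0,0,70]'
python3 - <<'E'
from h import *
c=grab('wrist');cv2.imwrite('pics/w3.png',c['im'])
E
```

```text
clock: 2.47
eef_pos: [0.4585, -0.2096, 0.0144]
tool_rot: [[0.928, 0.371, 0.001], [0.371, -0.928, -0.001], [0.001, 0.001, -1.0]]
force: [0.6, -0.0, 0.6]
gripper_width: 0.07
```

View pics/w3.png

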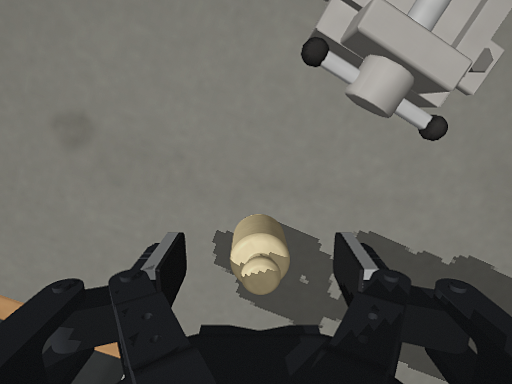

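```bash
python3 -m handwheel '[0,0,-1,0,0,0,0,0,0,0,0,0,0,0,0,0,0,0,0,0,0,0,0,0,0,0,0,0,0,0,0,0,0,0,0,0,0,0,0,0,0,0,0,0,0,0,0,0,0]'

```

```text
clock: 3.1
eef_pos: [0.4583, -0.2092, 0.013]
tool_rot: [[0.928, 0.372, 0.001], [0.372, -0.928, -0.001], [0.001, 0.001, -1.0]]
force: [-1.3, 1.3, 10.7]
gripper_width: 0.0236
```

```bash
python3 - <<'E'
from h import *
c=grab('wrist');cv2.imwrite('pics/w4.png',c['im'])
s=ctrl.get_state();print(s['eef_pos'],s['gripper_width'],s['force'])
a=grab('scene');crop(a,180,190,300,280,6,'s4.png')
E
```

```text
[ 0.45831138 -0.20922886  0.01304286] 0.02405335000366945 [-1.35843627  0.36166156 10.44890937]
```

View pics/w4.png

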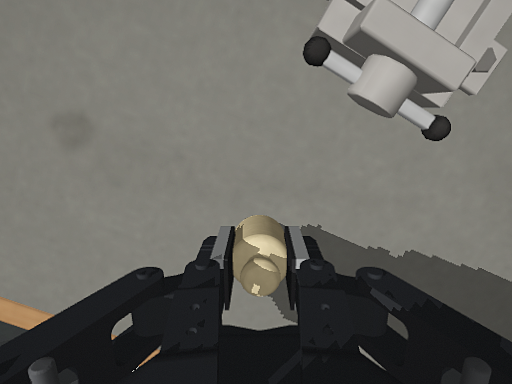

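View pics/s4.png

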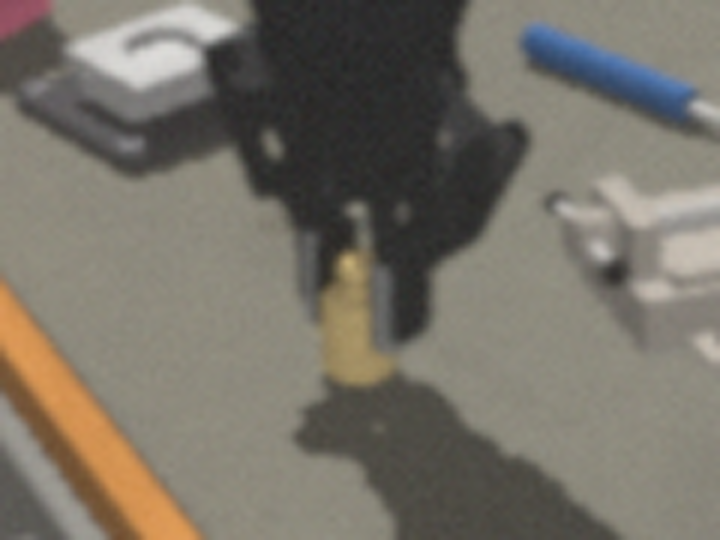

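```bash
python3 -m handwheel '[0,0,10,0,0,0,0,0,0,20,0,0,0,0,-5,20,25,0,0,0,0,-10,25,30,0,0,0,0,-10,25,30,0,0,0,0,-10,25,30,0,0,0,0,-10,25,15,0,0,0,0,-5,10,5,0,0,0,0]'
python3 -m handwheel '[0,0,0,0,0,0,0,0,0,0,0,0,0,0]'
python3 - <<'E'
from h import *
c=grab('wrist');cv2.imwrite('pics/w5.png',c['im'])
E
```

```text
clock: 3.87
eef_pos: [0.4074, -0.077, 0.1798]
tool_rot: [[0.928, 0.373, 0.003], [0.373, -0.928, -0.001], [0.002, 0.002, -1.0]]
force: [0.7, -0.0, -1.0]
gripper_width: 0.0238
clock: 4.03
eef_pos: [0.408, -0.079, 0.1771]
tool_rot: [[0.928, 0.373, 0.0], [0.373, -0.928, -0.0], [0.0, 0.001, -1.0]]
force: [0.2, 0.4, -3.1]
gripper_width: 0.0237
```

View pics/w5.png

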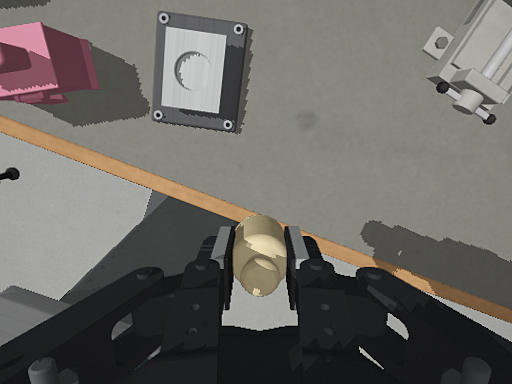

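```bash
cat >> h.py <<'E'
def rim(c,thr=150,lo=(120,0),hi=(300,150)):
    g=cv2.cvtColor(c['im'],cv2.COLOR_BGR2GRAY)
    m=np.zeros_like(g);m[lo[1]:hi[1],lo[0]:hi[0]]=(g[lo[1]:hi[1],lo[0]:hi[0]]>thr)*255
    m=cv2.morphologyEx(m,cv2.MORPH_OPEN,np.ones((5,5)))
    cs,_=cv2.findContours(m,cv2.RETR_EXTERNAL,cv2.CHAIN_APPROX_NONE)
    k=max(cs,key=cv2.contourArea)
    P=plane(c,cv2.convexHull(k).reshape(-1,2),0.028)
    r=cv2.minAreaRect((P[:,:2]*1000).astype(np.float32))
    return m,k,r,P
E
python3 - <<'E'
from h import *
c=grab('wrist')
m,k,r,P=rim(c)
print(cv2.boundingRect(k),r,cv2.boxPoints(r).round(1).tolist(),ctrl.get_state()['eef_pos'])
bp=cv2.boxPoints(r)
im=c['im'].copy()
q=proj(c,np.c_[bp/1000,np.full(4,.028)]).round().astype(int)
cv2.polylines(im,[q],True,(0,0,255),1);c['im']=im
x0=proj(c,[[r[0][0]/1000,r[0][1]/1000,.028]]);print(x0)
crop(c,130,0,280,140,5,'w5c.png')
E
```

```text
(161, 27, 65, 86) ((476.0940856933594, 12.26041030883789), (65.95415496826172, 52.15757369995117), 14.017723083496094) [[437.79998779296875, 29.600000381469727], [450.3999938964844, -21.0], [514.4000244140625, -5.099999904632568], [501.79998779296875, 45.599998474121094]] [ 0.4080984  -0.07962823  0.17648246]
[[191.94435039  70.5096003 ]]
```

View pics/w5c.png

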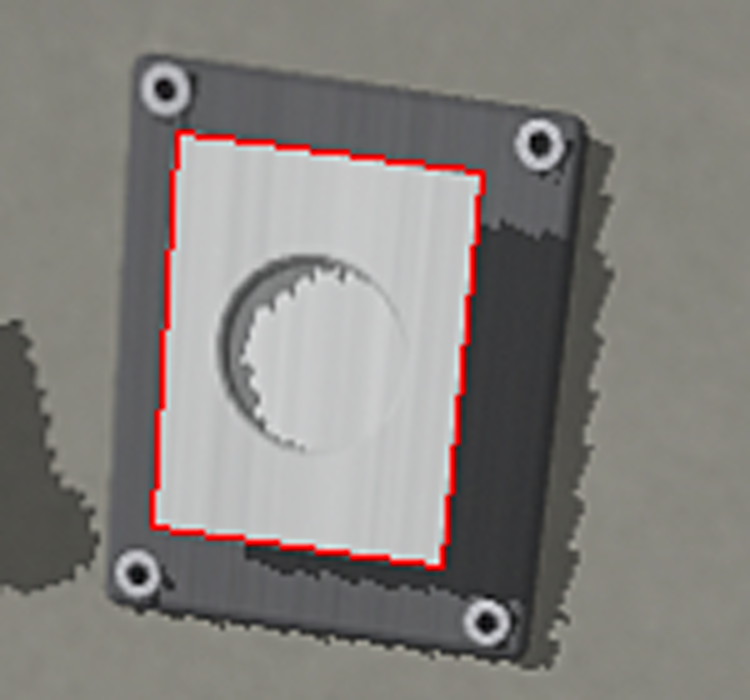

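```bash
python3 - <<'E'
from h import *
c=grab('wrist')
s=ctrl.get_state();e=np.array(s['eef_pos']);R=np.array(s['tool_rot'])
crop(c,210,200,310,310,6,'w5d.png')
for uv,h in [((261,276),.032),((260,262),.019)]:
    P=plane(c,[uv],e[2]+h)[0]; print(uv,P,(P-e)@R)
print(e,s['clock'])
E
```

```text
(261, 276) [ 0.40944135 -0.07935845  0.20841018] [ 0.00138071  0.0001847  -0.0320016 ]
(260, 262) [ 0.40858418 -0.0792957   0.19541018] [ 0.00062128 -0.0001805  -0.0190005 ]
[ 0.40805014 -0.07968602  0.17641018] 4.1833
```

View pics/w5d.png

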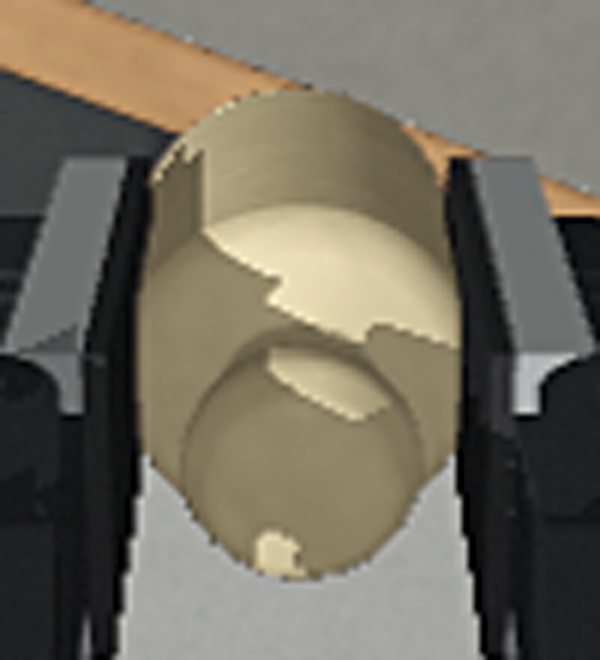

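```bash
python3 -m handwheel '[13,18,-20,0,0,0,0,14,19,-20,0,0,0,0,14,19,-20,0,0,0,0,14,19,-20,0,0,0,0,12,16,-15,0,0,0,0,0,0,-5,0,0,0,0,0,0,0,0,0,0,0,0,0,0,0,0,0,0]'
python3 - <<'E'
from h import *
c=grab('wrist');cv2.imwrite('pics/w6.png',c['im']);print(ctrl.get_state()['eef_pos'],plane(grab('side'),[(258,274)],0))
E
```

```text
clock: 4.85
eef_pos: [0.4746, 0.0113, 0.0768]
tool_rot: [[0.929, 0.371, -0.002], [0.371, -0.929, 0.0], [-0.002, -0.001, -1.0]]
force: [-0.7, 0.4, -1.9]
gripper_width: 0.0236
[0.47485708 0.0111494  0.07734683] [[0.40505449 0.18120793 0.        ]]
```

View pics/w6.png

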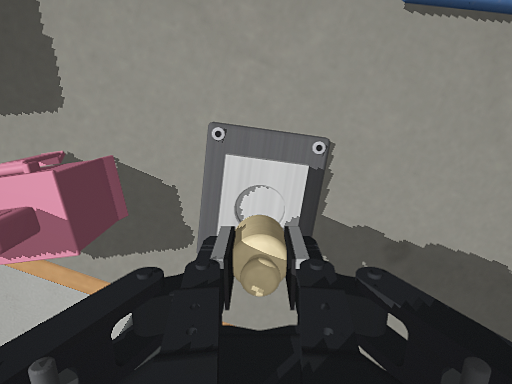

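```bash
python3 - <<'E'
from h import *
c=grab('wrist')
th=np.radians(14.0);ex=np.array([np.cos(th),np.sin(th)]);ey=np.array([-ex[1],ex[0]]);o=np.array([.4761,.0123])
im=c['im']
t=np.linspace(0,2*np.pi,40)
q=proj(c,np.c_[o+.016*np.c_[np.cos(t),np.sin(t)],np.full(40,.028)])
cv2.polylines(im,[q.round().astype(int)],True,(0,0,255),1)
cr=np.array([o+a*.033*ex+b*.026*ey for a,b in [(1,1),(1,-1),(-1,-1),(-1,1)]])
cv2.polylines(im,[proj(c,np.c_[cr,np.full(4,.028)]).round().astype(int)],True,(0,0,255),1)
crop(c,190,110,340,260,5,'w6c.png')
print(ctrl.get_state()['eef_pos'])
E
```

```text
[0.4750813  0.01113937 0.07783003]
```

View pics/w6c.png

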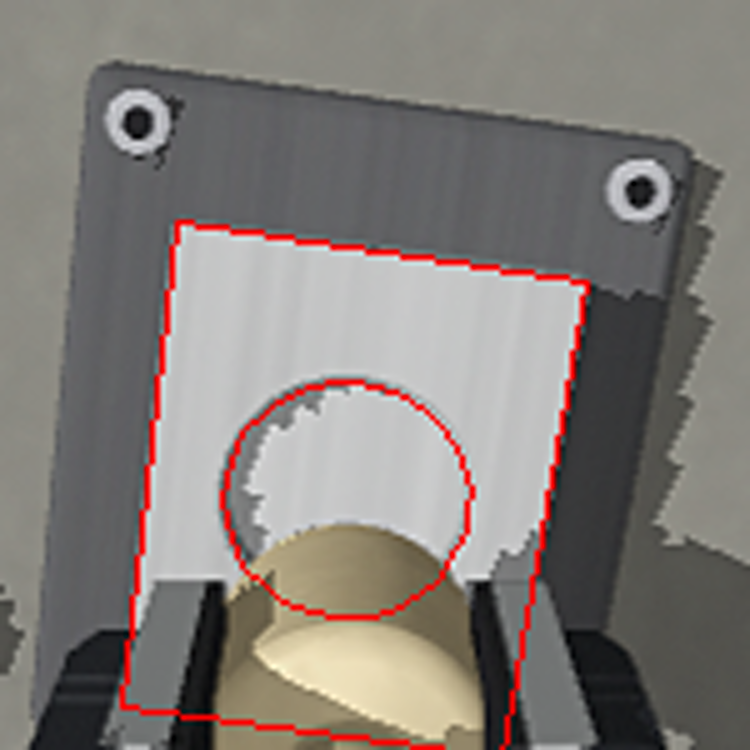

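```bash
python3 -m handwheel '[0.5,1,-12,0,0,0,0,0,0,-12,0,0,0,0,0,0,-6,0,0,0,0,0,0,-4,0,0,0,0,0,0,0,0,0,0,0,0,0,0,0,0,0,0]'
python3 -m handwheel '[0,0,-2,0,0,0,0,0,0,-2,0,0,0,0,0,0,0,0,0,0,0,0,0,0,0,0,0,0]'
```

```text
clock: 5.5
eef_pos: [0.4756, 0.0128, 0.0436]
tool_rot: [[0.928, 0.371, 0.0], [0.371, -0.928, -0.0], [0.0, 0.0, -1.0]]
force: [0.7, -0.5, -1.2]
gripper_width: 0.0236
clock: 5.83
eef_pos: [0.4756, 0.013, 0.0394]
tool_rot: [[0.928, 0.372, 0.0], [0.372, -0.928, -0.0], [0.0, 0.0, -1.0]]
force: [1.0, 0.1, -2.8]
gripper_width: 0.0243
```

```bash
python3 -m handwheel '[0,-0.5,-2,0,0,0,0,0,0,-1,0,0,0,0,0,0,0,0,0,0,0,0,0,0,0,0,0,0]'
python3 - <<'E'
from h import *
s=[ctrl.get_state()]
c=grab('wrist');cv2.imwrite('pics/w7.png',c['im']);s.append(ctrl.get_state())
for k in s: print(k['eef_pos'],k['force'])
E
```

```text
clock: 6.17
eef_pos: [0.4755, 0.0124, 0.0362]
tool_rot: [[0.928, 0.372, 0.0], [0.372, -0.928, -0.0], [0.0, 0.0, -1.0]]
force: [1.2, 0.1, -2.8]
gripper_width: 0.0246
[0.47552197 0.01243389 0.03623987] [ 1.18387294  0.08126851 -2.78360003]
[0.47555092 0.01243989 0.03629171] [ 0.57671095  0.96634468 -3.32087239]
```

View pics/w7.png

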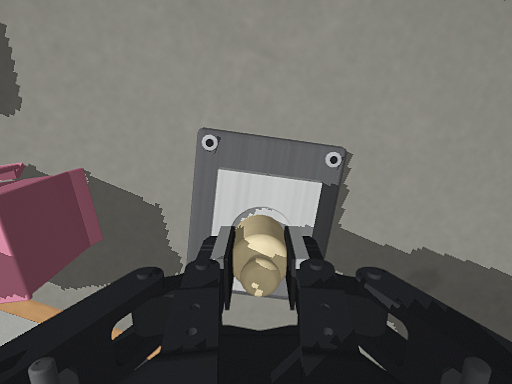

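```bash
python3 -m handwheel '[0,0,-1,0,0,0,0,0,0,0,0,0,0,0,0,0,0,0,0,0,0]'; python3 -m handwheel '[0,0,-1,0,0,0,0,0,0,0,0,0,0,0,0,0,0,0,0,0,0]' | grep -E "pos|force"
```

```text
clock: 6.47
eef_pos: [0.4757, 0.0124, 0.0356]
tool_rot: [[0.928, 0.372, 0.001], [0.372, -0.928, -0.0], [0.001, 0.0, -1.0]]
force: [-0.5, 1.1, 5.3]
gripper_width: 0.0241
eef_pos: [0.4758, 0.0125, 0.0354]
force: [-5.7, 0.5, 24.7]
```

```bash
python3 -m handwheel '[0,0,1,0,0,0,0,0,0,0,0,0,0,28,0,0,0,0,0,0,32,0,0,0,0,0,0,38,0,0,0,0,0,0,45,0,0,0,0,0,0,50,0,0,0,0,0,0,50]'
python3 - <<'E'
from h import *
c=grab('wrist');cv2.imwrite('pics/w8.png',c['im'])
E
```

```text
clock: 7.3
eef_pos: [0.4754, 0.0125, 0.0352]
tool_rot: [[0.928, 0.372, -0.0], [0.372, -0.928, 0.0], [-0.0, -0.0, -1.0]]
force: [-0.2, -0.2, -0.3]
gripper_width: 0.0498
```

View pics/w8.png

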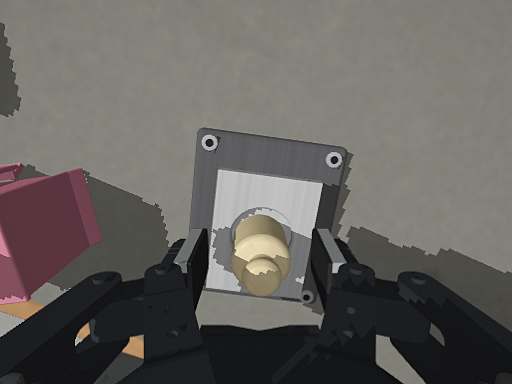

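```bash
python3 -m handwheel '[0,0,15,0,0,0,50,0,0,30,0,0,0,50,0,0,35,0,0,0,50,0,10,35,0,0,0,50,-3,25,30,0,0,0,50,-4,30,25,0,0,0,50,-4,35,20,0,0,0,60,-4,35,20,0,0,0,60]'
python3 -m handwheel '[0,20,5,0,0,0,60,0,20,0,0,0,0,60,0,0,0,0,0,0,60,0,0,0,0,0,0,60]'
python3 - <<'E'
from h import *
c=grab('wrist');cv2.imwrite('pics/w9.png',c['im'])
E
```

```text
clock: 8.02
eef_pos: [0.4601, 0.1486, 0.2468]
tool_rot: [[0.929, 0.371, 0.001], [0.371, -0.929, 0.0], [0.001, 0.0, -1.0]]
force: [1.8, -0.1, 0.3]
gripper_width: 0.0602
clock: 8.35
eef_pos: [0.4602, 0.1882, 0.2501]
tool_rot: [[0.928, 0.373, -0.0], [0.373, -0.928, -0.0], [-0.0, 0.0, -1.0]]
force: [-0.3, -1.0, -0.4]
gripper_width: 0.0602
```

View pics/w9.png

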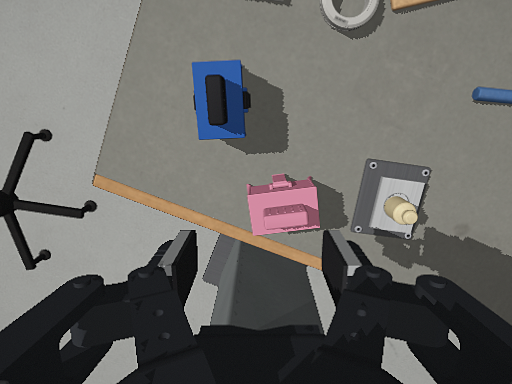

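```bash
cat >> h.py <<'E'
def rib(c,lo,hi,z=.092,thr=45):
    g=c['im'].max(axis=2)
    m=np.zeros_like(g);m[lo[1]:hi[1],lo[0]:hi[0]]=(g[lo[1]:hi[1],lo[0]:hi[0]]<thr)*255
    cs,_=cv2.findContours(m,cv2.RETR_EXTERNAL,cv2.CHAIN_APPROX_NONE)
    k=max(cs,key=cv2.contourArea)
    P=plane(c,cv2.convexHull(k).reshape(-1,2),z)
    return k,cv2.minAreaRect((P[:,:2]*1000).astype(np.float32))
E
python3 - <<'E'
from h import *
c=grab('wrist')
k,r=rib(c,(198,60),(240,140)); print(cv2.boundingRect(k),r)
# blue top at z=.062
h=cv2.cvtColor(c['im'],cv2.COLOR_BGR2HSV)
m=cv2.inRange(h,(105,150,60),(130,255,255));m[:40]=0;m[160:]=0
cs,_=cv2.findContours(m,cv2.RETR_EXTERNAL,cv2.CHAIN_APPROX_NONE);kk=max(cs,key=cv2.contourArea)
P=plane(c,cv2.convexHull(kk).reshape(-1,2),.062)
print(cv2.minAreaRect((P[:,:2]*1000).astype(np.float32)),ctrl.get_state()['eef_pos'])
crop(c,170,40,320,150,5,'w9c.png')
E
```

```text
(204, 75, 23, 50) ((512.0374145507812, 252.88070678710938), (44.26174545288086, 18.13626480102539), 24.16427993774414)
((512.4498291015625, 252.52755737304688), (76.19168853759766, 52.96234893798828), 24.320581436157227) [0.46031878 0.18705116 0.25005498]
```

View pics/w9c.png

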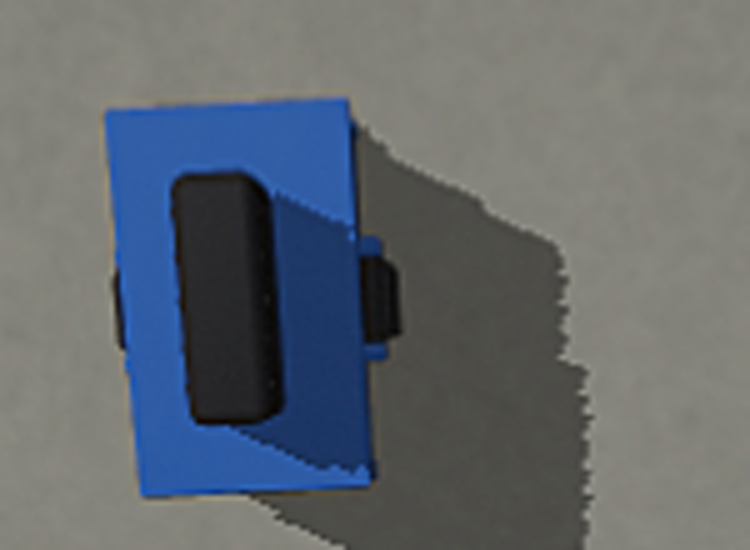

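```bash
python3 -m handwheel '[12,15,-10,0,0,1,60,15,20,-20,0,0,1.4,60,15,20,-25,0,0,0,60,10,10,-25,0,0,0,60,0,0,-15,0,0,0,60,0,0,-5,0,0,0,60,0,0,0,0,0,0,60,0,0,0,0,0,0,60]'
python3 - <<'E'
from h import *
c=grab('wrist');cv2.imwrite('pics/w10.png',c['im'])
E
```

```text
clock: 9.12
eef_pos: [0.5126, 0.2517, 0.1511]
tool_rot: [[0.912, 0.409, 0.0], [0.409, -0.912, 0.0], [0.0, 0.0, -1.0]]
force: [1.1, 0.1, 1.2]
gripper_width: 0.06
```

View pics/w10.png

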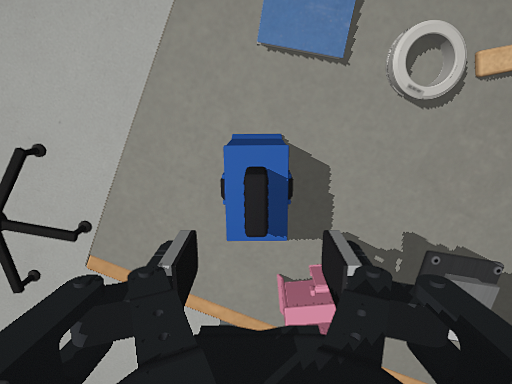

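```bash
python3 - <<'E'
from h import *
c=grab('wrist')
k,r=rib(c,(236,150),(276,245)); print(cv2.boundingRect(k),r)
th=np.radians(24.2);o=np.array([.5122,.2527]);ex=np.array([np.cos(th),np.sin(th)]);ey=np.array([-ex[1],ex[0]])
im=c['im']
for L,W,z in [(.023,.008,.092),(.0365,.0255,.062)]:
    cr=np.array([o+a*L*ex+b*W*ey for a,b in [(1,1),(1,-1),(-1,-1),(-1,1)]])
    cv2.polylines(im,[proj(c,np.c_[cr,np.full(4,z)]).round().astype(int)],True,(0,0,255),1)
crop(c,200,120,320,260,5,'w10c.png');print(ctrl.get_state()['eef_pos'])
E
```

```text
(244, 167, 24, 70) ((514.8068237304688, 256.140380859375), (48.95454788208008, 15.601724624633789), 24.56684112548828)
[0.51293557 0.25208392 0.15168302]
```

View pics/w10c.png

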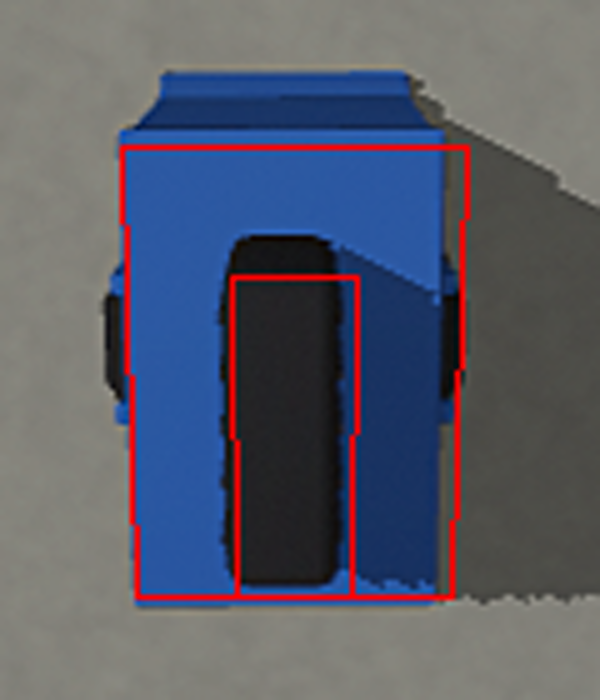

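```bash
python3 -m handwheel '[0,3,-15,0,0,0.4,60,0,0,-20,0,0,0,60,0,0,-15,0,0,0,50,0,0,0,0,0,0,50,0,0,0,0,0,0,50]'
python3 - <<'E'
from h import *
c=grab('wrist');crop(c,130,120,390,320,3,'w11.png')
print(ctrl.get_state()['eef_pos'])
k,r=rib(c,(236,150),(284,300)); print(cv2.boundingRect(k),r)
E
```

```text
clock: 9.63
eef_pos: [0.5125, 0.2553, 0.1011]
tool_rot: [[0.909, 0.416, 0.0], [0.416, -0.909, 0.0], [0.0, 0.0, -1.0]]
force: [0.7, 0.7, 1.0]
gripper_width: 0.0502
[0.51294139 0.25544805 0.10162673]
(246, 184, 31, 91) ((516.0211181640625, 256.23321533203125), (50.344261169433594, 15.920923233032227), 23.985292434692383)
```

View pics/w11.png

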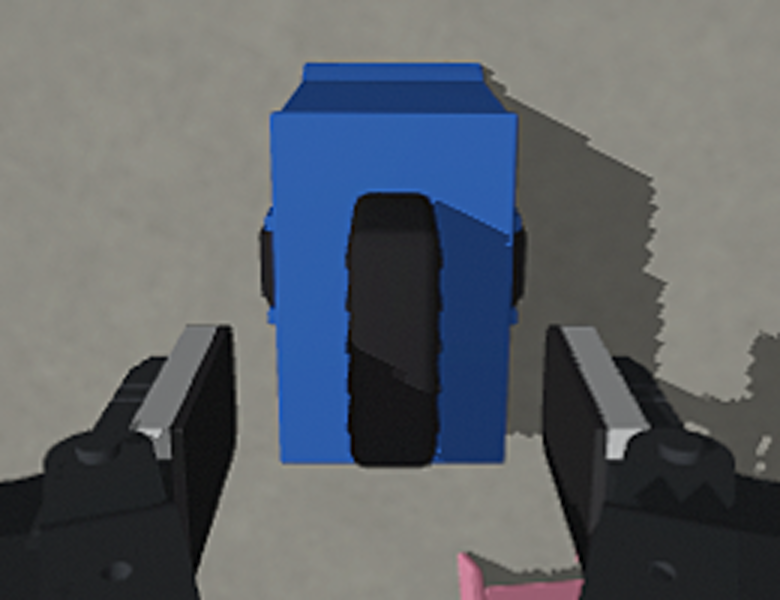

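```bash
python3 - <<'E'
from h import *
c=grab('wrist')
s=ctrl.get_state();e=np.array(s['eef_pos']);R=np.array(s['tool_rot'])
for v in (230,466): print((plane(c,[(130+394/3,120+v/3)],.092)[0]-e)@R*1000)
E
```

```text
[21.82091431  0.61835329  9.8550718 ]
[-22.83663094   0.71470129   9.7689134 ]
```

```bash
python3 -m handwheel '[0,-0.5,-15,0,0,0,50,0,0,-13,0,0,0,50,0,0,-4,0,0,0,50,0,0,-2,0,0,0,50,0,0,0,0,0,0,50,0,0,0,0,0,0,50]'
python3 -m handwheel '[0,0,0,0,0,0,25,0,0,0,0,0,0,0,0,0,0,0,0,0,0,0,0,0,0,0,0,0,0,0,0,0,0,0,0,0,0,0,0,0,0,0,0,0,0,0,0,0,0]'
python3 - <<'E'
from h import *
c=grab('wrist');crop(c,130,120,390,320,3,'w12.png')
E
```

```text
clock: 10.23
eef_pos: [0.5129, 0.2551, 0.0672]
tool_rot: [[0.909, 0.417, 0.001], [0.417, -0.909, 0.0], [0.001, 0.0, -1.0]]
force: [-0.5, 0.6, -0.7]
gripper_width: 0.0498
clock: 10.82
eef_pos: [0.5127, 0.2551, 0.0667]
tool_rot: [[0.909, 0.417, 0.001], [0.417, -0.909, 0.0], [0.001, -0.0, -1.0]]
force: [-1.8, 0.1, 6.5]
gripper_width: 0.015
```

View pics/w12.png

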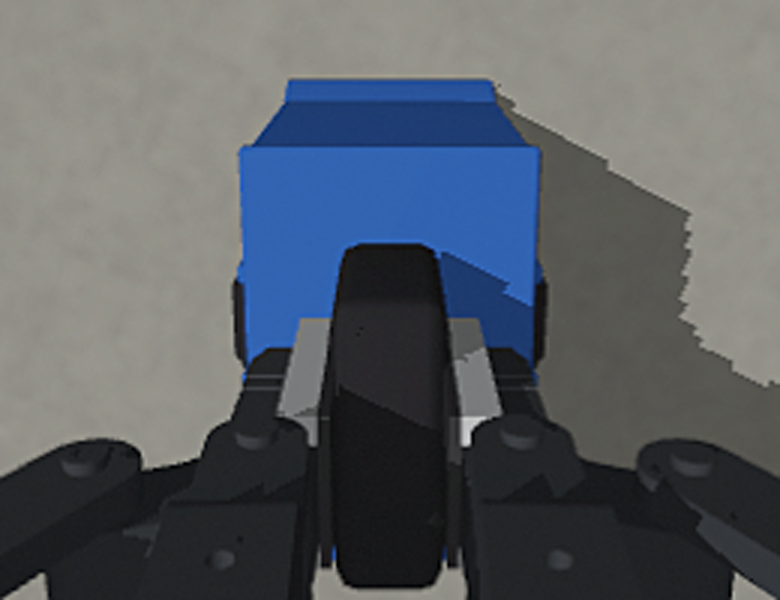

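```bash
python3 -m handwheel '[0,0,8,0,0,0,0,0,0,20,0,0,0,0,0,0,30,0,0,0,0,0,0,35,0,0,0,0,0,0,25,0,0,0,0,0,0,5,0,0,0,0,0,0,0,0,0,0,0,0,0,0,0,0,0,0]'
python3 - <<'E'
from h import *
c=grab('wrist');crop(c,130,120,390,320,3,'w13.png')
b=grab('side');crop(b,150,170,310,290,5,'s13.png');print(ctrl.get_state()['eef_pos'])
E
```

```text
clock: 11.53
eef_pos: [0.5122, 0.2549, 0.1886]
tool_rot: [[0.909, 0.417, -0.001], [0.417, -0.909, -0.0], [-0.001, -0.0, -1.0]]
force: [0.6, -0.2, -2.4]
gripper_width: 0.0146
[0.51173699 0.25472671 0.1877719 ]
```

View pics/w13.png

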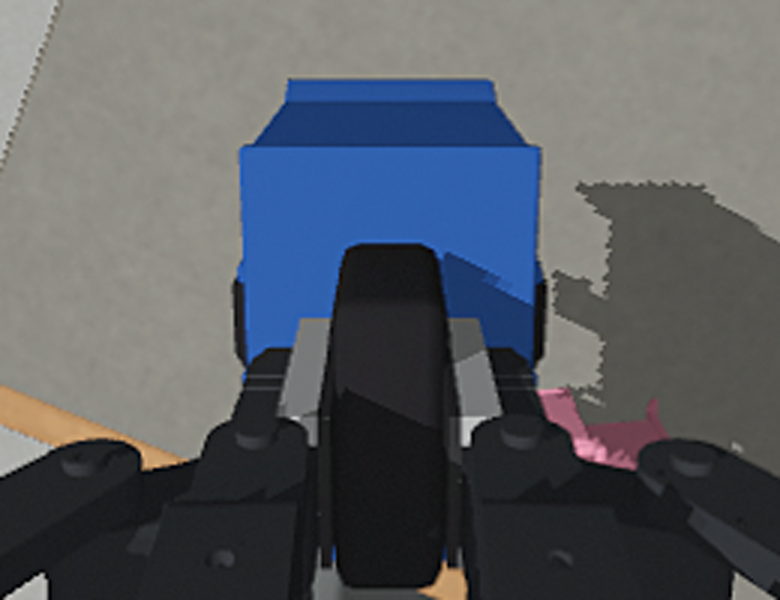

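View pics/s13.png

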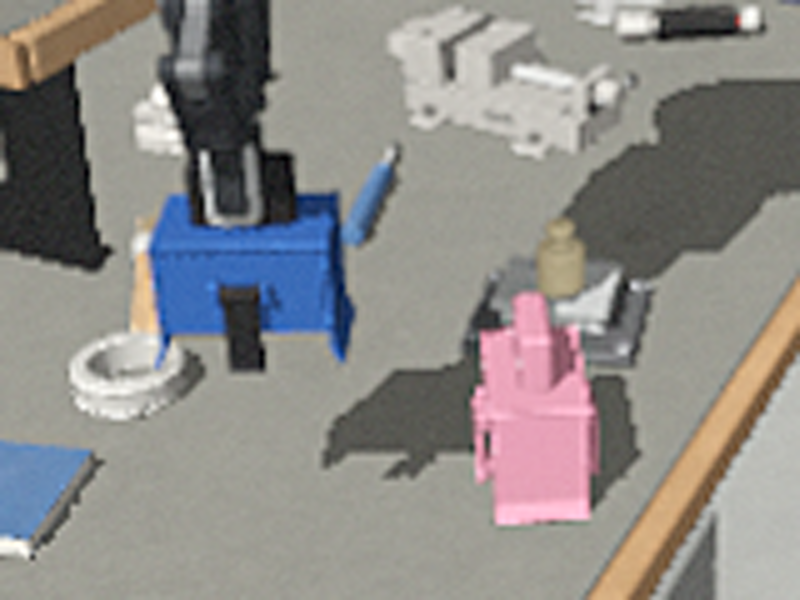

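```bash
python3 -m handwheel '[-3,-15,0,0,0,-1,0,-4,-30,0,0,0,-1.5,0,-5,-35,0,0,0,-1.5,0,-5,-35,0,0,0,-1.5,0,-5,-35,0,0,0,-1.5,0,-5,-35,0,0,0,-1.5,0,-5,-35,0,0,0,-1.5,0,-4,-22,0,0,0,-0.6,0]'
python3 -m handwheel '[0,0,0,0,0,0,0,0,0,0,0,0,0,0,0,0,0,0,0,0,0]'
python3 - <<'E'
from h import *
c=grab('wrist');cv2.imwrite('pics/w14.png',c['im'])
a=grab('scene');crop(a,150,130,290,240,5,'a14.png')
s=ctrl.get_state();R=s['tool_rot'];print(s['eef_pos'],np.degrees(np.arctan2(R[1][0],R[0][0])))
E
```

```text
clock: 12.3
eef_pos: [0.475, 0.0101, 0.1884]
tool_rot: [[0.971, 0.239, -0.002], [0.239, -0.971, -0.0], [-0.002, -0.0, -1.0]]
force: [1.1, -0.2, -1.5]
gripper_width: 0.015
clock: 12.55
eef_pos: [0.476, 0.0131, 0.1887]
tool_rot: [[0.97, 0.242, -0.001], [0.242, -0.97, 0.0], [-0.001, -0.001, -1.0]]
force: [-0.1, 0.3, -2.6]
gripper_width: 0.0148
[0.47630042 0.0136953  0.1889293 ] 14.077494911677167
```

View pics/w14.png

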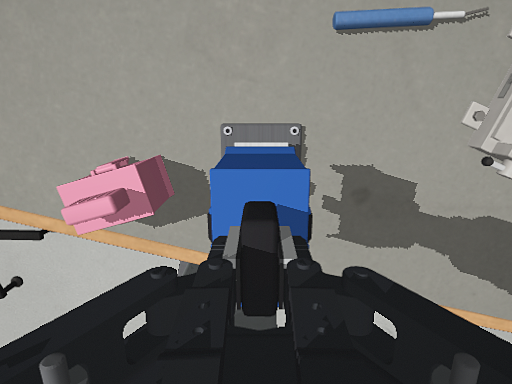

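View pics/a14.png

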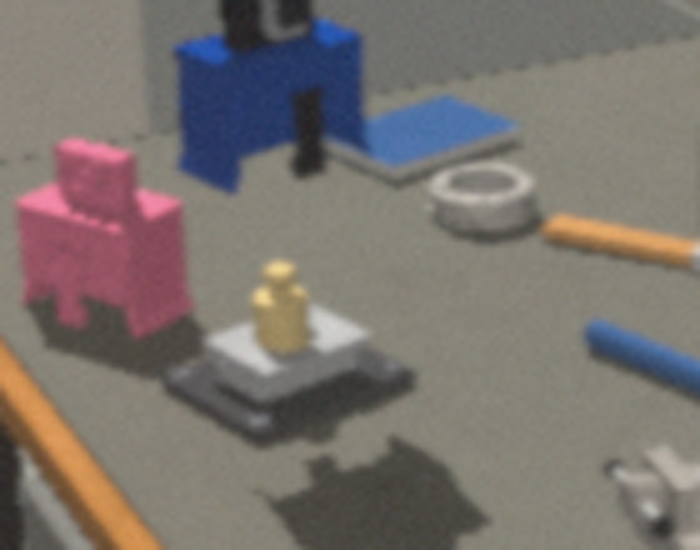

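```bash
python3 -m handwheel '[0,-1,-12,0,0,0,0,0,0,-14,0,0,0,0,0,0,-14,0,0,0,0,0,0,-12,0,0,0,0,0,0,-12,0,0,0,0,0,0,-10,0,0,0,0,0,0,-5,0,0,0,0,0,0,0,0,0,0,0]'
python3 - <<'E'
from h import *
c=grab('wrist');cv2.imwrite('pics/w15.png',c['im'])
a=grab('scene');crop(a,150,130,290,240,5,'a15.png')
b=grab('side');crop(b,200,180,320,280,6,'b15.png')
s=ctrl.get_state();R=s['tool_rot'];print(s['eef_pos'],np.degrees(np.arctan2(R[1][0],R[0][0])),s['force'])
E
```

```text
clock: 13.32
eef_pos: [0.4759, 0.0127, 0.1093]
tool_rot: [[0.97, 0.243, -0.002], [0.243, -0.97, 0.0], [-0.002, -0.001, -1.0]]
force: [-0.7, 0.5, -0.8]
gripper_width: 0.0149
[0.47674879 0.01225098 0.11075752] 14.051142736106625 [-0.38479608 -0.16974609 -1.36377632]
```

View pics/w15.png

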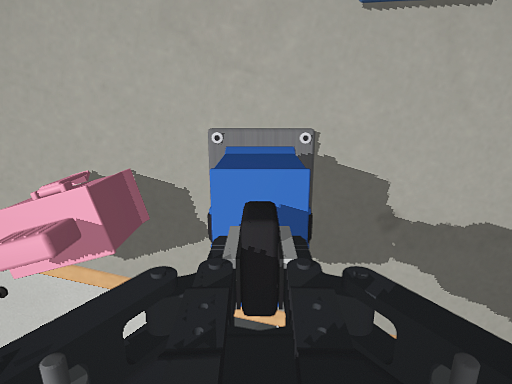

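View pics/a15.png

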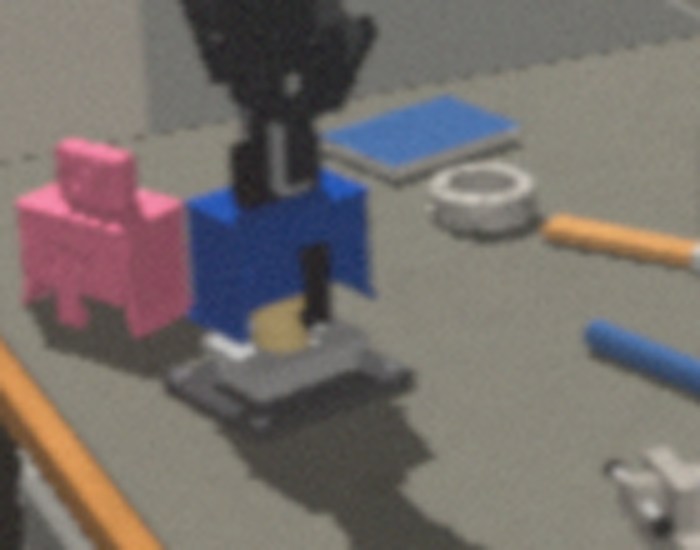

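View pics/b15.png

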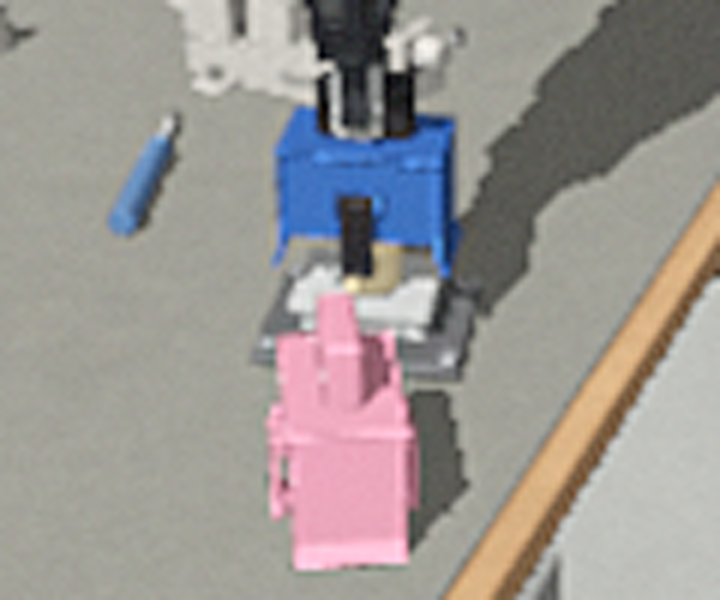

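```bash
python3 - <<'E'
from h import *
c=grab('wrist')
s=ctrl.get_state();e=np.array(s['eef_pos']);R=np.array(s['tool_rot'])
crop(c,200,120,320,220,6,'w15c.png')
for u,v in [(226,147),(296,147)]: print((plane(c,[(u,v)],e[2]-.0667)[0]-e)@R*1000)
for u,v in [(210,168),(310,168)]: print((plane(c,[(u,v)],e[2]-.0047)[0]-e)@R*1000)
E
```

```text
[ 39.99088127 -23.03404898  66.72393639]
[40.02391469 23.86118374 66.74027797]
[ 37.63697637 -24.33623826   4.72158071]
[37.66991631 23.6026711   4.73828532]
```

View pics/w15c.png

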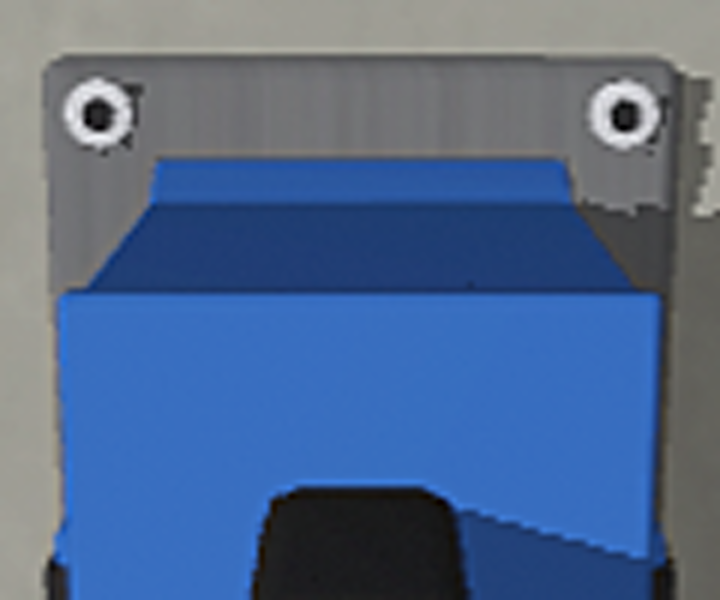

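```bash
python3 -m handwheel '[0,0,-5,0,0,0,0,0,0,-5,0,0,0,0,0,0,-4,0,0,0,0,0,0,-2,0,0,0,0,0,0,-1,0,0,0,0,0,0,0,0,0,0,0]'
python3 -m handwheel '[0,0,-1,0,0,0,0,0,0,-1,0,0,0,0,0,0,-1,0,0,0,0,0,0,0,0,0,0,0]'
```

```text
clock: 14.02
eef_pos: [0.4763, 0.012, 0.093]
tool_rot: [[0.97, 0.242, -0.0], [0.242, -0.97, 0.0], [-0.0, -0.0, -1.0]]
force: [0.0, -0.2, -2.5]
gripper_width: 0.0149
clock: 14.35
eef_pos: [0.4766, 0.012, 0.0903]
tool_rot: [[0.97, 0.242, 0.0], [0.242, -0.97, 0.0], [0.0, -0.0, -1.0]]
force: [0.7, 0.5, -0.9]
gripper_width: 0.0148
```

```bash
python3 -m handwheel '[0,0,-1,0,0,0,0,0,0,-1,0,0,0,0,0,0,0,0,0,0,0,0,0,0,0,0,0,0]'
```

```text
clock: 14.68
eef_pos: [0.4769, 0.012, 0.0886]
tool_rot: [[0.97, 0.242, 0.001], [0.242, -0.97, -0.0], [0.001, 0.0, -1.0]]
force: [0.4, 0.8, 4.8]
gripper_width: 0.0148
```

```bash
python3 -m handwheel '[-0.5,0,-1,0,0,0,0,0,0,-1,0,0,0,0,0,0,-1,0,0,0,0,0,0,0,0,0,0,0]'; python3 -m handwheel '[0,0,-1,0,0,0,0,0,0,-1,0,0,0,0,0,0,-1,0,0,0,0,0,0,0,0,0,0,0]'
```

```text
clock: 15.02
eef_pos: [0.4767, 0.0119, 0.0858]
tool_rot: [[0.97, 0.242, 0.002], [0.242, -0.97, -0.0], [0.002, 0.0, -1.0]]
force: [2.0, 1.4, 5.9]
gripper_width: 0.0149
clock: 15.35
eef_pos: [0.4759, 0.0119, 0.0821]
tool_rot: [[0.97, 0.242, -0.0], [0.242, -0.97, -0.0], [-0.0, -0.0, -1.0]]
force: [1.5, -0.7, 0.5]
gripper_width: 0.0148
```

```bash
python3 -m handwheel '[0,0,-1,0,0,0,0,0,0,-1,0,0,0,0,0,0,0,0,0,0,0]'
```

```text
clock: 15.6
eef_pos: [0.4758, 0.012, 0.08]
tool_rot: [[0.97, 0.242, -0.0], [0.242, -0.97, 0.0], [-0.0, -0.0, -1.0]]
force: [1.4, -0.3, -1.2]
gripper_width: 0.0148
```

```bash
python3 -m handwheel '[0,0,-1,0,0,0,0,0,0,-1,0,0,0,0,0,0,0,0,0,0,0]'; python3 -m handwheel '[0,0,-0.5,0,0,0,0,0,0,0,0,0,0,0]' | grep -E "pos|force";  python3 -m handwheel '[0,0,-0.5,0,0,0,0,0,0,0,0,0,0,0]' | grep -E "pos|force"
```

```text
clock: 15.85
eef_pos: [0.4755, 0.012, 0.0778]
tool_rot: [[0.97, 0.242, -0.001], [0.242, -0.97, 0.0], [-0.001, -0.0, -1.0]]
force: [-0.7, -0.0, -2.1]
gripper_width: 0.0149
eef_pos: [0.4757, 0.012, 0.0777]
force: [-0.7, -0.1, -2.6]
eef_pos: [0.4757, 0.012, 0.0776]
force: [-3.4, -0.5, 8.7]
```

```bash
python3 -m handwheel '[0,0,-0.7,0,0,0,0,0,0,0,0,0,0,0]' | grep -E "pos|force"
python3 - <<'E'
from h import *
a=grab('scene');crop(a,150,140,270,240,6,'a16.png')
b=grab('side');crop(b,200,180,320,280,6,'b16.png')
print(ctrl.get_state()['force'],ctrl.get_state()['eef_pos'])
E
```

```text
eef_pos: [0.4758, 0.012, 0.0775]
force: [-7.7, -0.2, 22.9]
[-6.98399501 -0.17223797 21.68270251] [0.47585045 0.01196848 0.0775374 ]
```

View pics/a16.png

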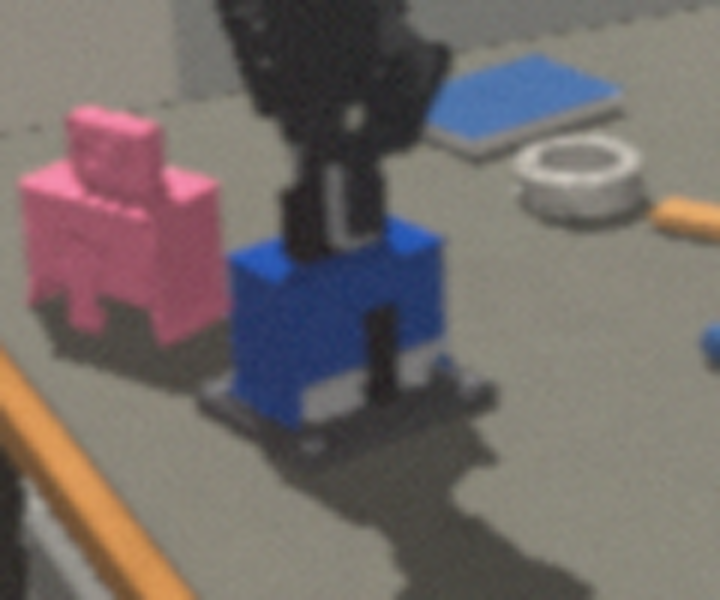

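View pics/b16.png

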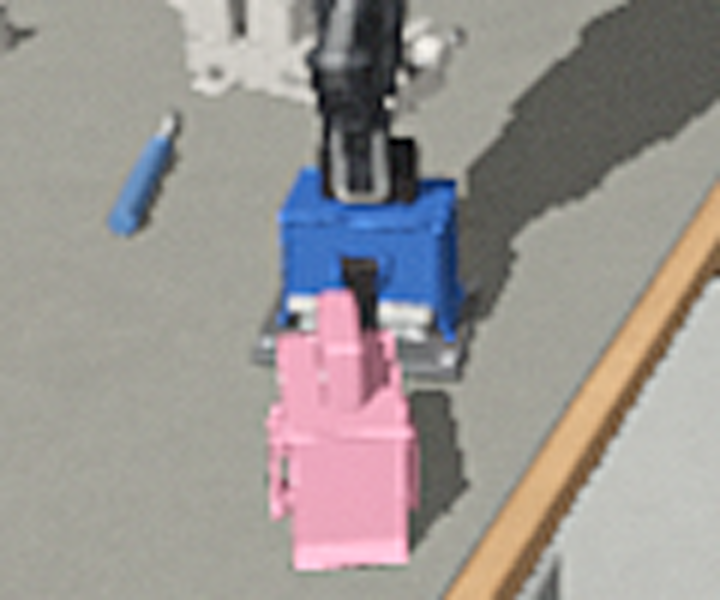

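```bash
python3 -m handwheel '[0,0,1.3,0,0,0,0,0,0,0,0,0,0,0]' | grep -E "pos|force"; python3 -m handwheel '[0,0,1,0,0,0,0,0,0,0,0,0,0,0]' | grep -E "pos|force";  python3 -m handwheel '[0,0,0.7,0,0,0,0,0,0,0,0,0,0,0]' | grep -E "pos|force"
```

```text
eef_pos: [0.4761, 0.012, 0.078]
force: [-0.2, 0.0, -1.3]
eef_pos: [0.4758, 0.012, 0.0786]
force: [0.9, 0.4, -4.1]
eef_pos: [0.4756, 0.012, 0.0788]
force: [3.9, -1.1, -20.1]
```

The upward tug met 20 N of resistance, so the clips hold. I'll press back home and release.

```bash
python3 -m handwheel '[0,0,-1.5,0,0,0,0,0,0,-1,0,0,0,0,0,0,0,0,0,0,0]' | grep -E "pos|force"; python3 -m handwheel '[0,0,0,0,0,0,18,0,0,0,0,0,0,24,0,0,0,0,0,0,32,0,0,0,0,0,0,40,0,0,0,0,0,0,40,0,0,0,0,0,0,40]'
python3 -m handwheel '[0,0,8,0,0,0,40,0,0,20,0,0,0,40,0,0,30,0,0,0,40,0,0,30,0,0,0,40,-20,-20,30,0,0,0,40,-30,-30,10,0,0,0,40,0,0,0,0,0,0,40,0,0,0,0,0,0,40]'
python3 - <<'E'
from h import *
c=grab('wrist');cv2.imwrite('pics/w17.png',c['im'])
a=grab('scene');crop(a,150,140,270,240,6,'a17.png')
b=grab('side');crop(b,200,180,320,280,6,'b17.png')
s=ctrl.get_state();print(s['eef_pos'])
k,r=rib(c,(200,60),(300,220));print(cv2.boundingRect(k))
E
```

```text
eef_pos: [0.4761, 0.0119, 0.0776]
force: [-2.4, -1.0, 1.9]
clock: 17.7
eef_pos: [0.476, 0.012, 0.0771]
tool_rot: [[0.97, 0.242, 0.0], [0.242, -0.97, -0.0], [0.0, 0.0, -1.0]]
force: [0.1, 0.2, -0.2]
gripper_width: 0.0403
clock: 18.37
eef_pos: [0.4268, -0.0377, 0.206]
tool_rot: [[0.971, 0.24, 0.002], [0.24, -0.971, -0.001], [0.002, 0.001, -1.0]]
force: [-0.2, 0.1, 1.0]
gripper_width: 0.0403
[ 0.42749537 -0.03634578  0.20450713]
(202, 87, 25, 60)
```

View pics/w17.png

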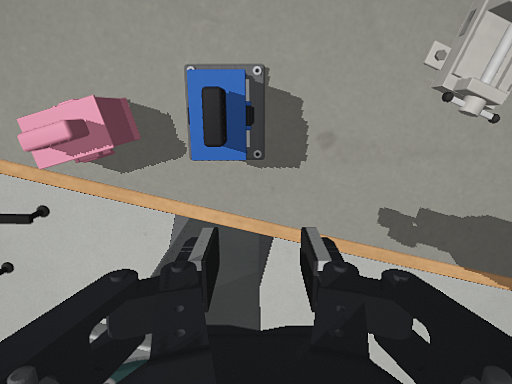

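View pics/a17.png

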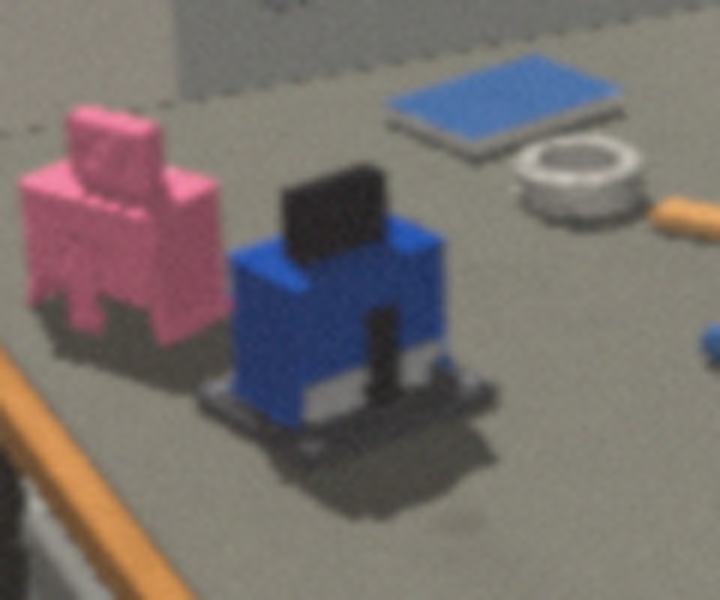

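```bash
python3 - <<'E'
from h import *
c=grab('wrist')
k,r=rib(c,(196,75),(234,155),z=.103);print(cv2.boundingRect(k),r)
b=grab('side');crop(b,200,180,320,280,6,'b18.png')
print(ctrl.get_state()['qvel'],ctrl.get_state()['clock'])
print(ctrl.job_done())
E
```

```text
(204, 88, 24, 60) ((475.2421569824219, 10.637293815612793), (44.25465393066406, 17.443927764892578), 12.581028938293457)
[ 0.13532179  0.05643714 -0.05617562  0.1130318  -0.01497328 -0.04747651] 18.6167
the job is handed in; nothing more can be done
None
```

View pics/b18.png

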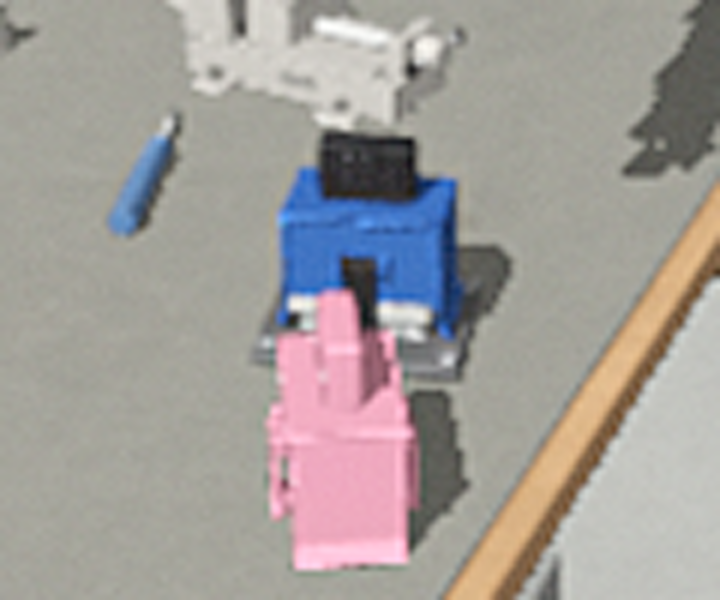

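I stood the brass weight in the holder's recess, pressed the blue guard (not the pink look-alike) down over it until it latched, released it, backed the gripper off and handed the job in at 18.6 s.

**Weight:** It touched the recess floor at the height the sizes predict. A wrist picture taken after release showed it upright in the recess.

**Guard:** The pressing force rose and then fell away, and the guard stopped at its expected seated height (TCP at 77.6 mm). A light upward tug met 20 N, so the clips are holding. I then pressed it back home at under 2 N before letting go.

**Last check:** The final measurement put the grip rib about 2 mm and 1.4° from the holder's measured pose. That is larger than at release, when the gripper was within 0.5 mm. I attribute most of the difference to the rib's side face being in view, and both figures are inside the limits.

**Not checked:**
- I did not measure the two clip joints one by one, and the pink guard hid the far clip in the side view.
- After the guard was on, I could not see the weight.
- The ring gauge and deburring tool look unmoved in the crops. I did not re-measure them or the plug gauge, but I worked well clear of all three.

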